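# Make up the parts tote for a power-supply rebuild

### The arm

A 6-joint arm with a two-finger parallel gripper is mounted at the origin on the work surface. World frame = base frame: x ahead of the robot, y to its left, z up, the work surface at z = 0. Lengths are in mm, angles in degrees, forces in N, time in s.
With the tool pointing down it reaches from about 350 to 850 mm from the base axis. Payload 8.1 kg.
Tool frame: the origin (TCP) lies at the very end of the fingers, on their centre line; the grasp point (between the pads) lies 19 mm behind it; z points along the fingers, y is the line along which they close (so a half turn about z gives the same grasp; the last joint's range is limited). The gripper opens to 85 mm and grips with 20 to 120 N. Pads are 22 mm wide; open, the fingers measure 114 mm over their backs; the gripper's body (76 mm by 85 mm) begins 54 mm behind the grasp point. The pads swing forward as they close: fully open they stand 13 mm farther back than shut.
Start: joints at [-74.106, 7.471, 85.268, -0, 87.261, -4.893], TCP at [212.956, -560.941, 231.292] pointing down, gripper open.
Joint ranges: [-169.43, 169.43], [-51.17, 129.36], [1.28, 143.12], [-76.62, 256.62], [0, 156.53], [-152.29, 152.29]. Speed limits (degrees/s): [136.94, 136.94, 159.86, 180, 180, 180].

### API

Orientations are given as [roll, pitch, yaw] about the fixed x, y, z axes, in that order (R = Rz(yaw) Ry(pitch) Rx(roll)).
In Python, from bench import status, viewer, job gives the robot as it stands.
- The arm moves only by the tool arm_command, never from a script. Its argument "targets" is a list that holds one entry, the list of rows, each a list of 7 numbers: the shift along the world's x, y, z in m, then the turn, a rotation vector about the world's x, y, z in rad, then the opening, from -1 (shut) to 1 (fully open). In form: [[[dx, dy, dz, rx, ry, rz, gripper], ...]]. A call has 1 to 10 rows; each row shifts and turns the commanded pose from where the row before left it; what a row does not reach is not made up. A row lasts 1/8 s, in which the tool goes at most 62.5 mm and 10.7 degrees, less where a joint would pass 70% of its speed; a pose out of reach is approached as far as the arm can. A call with a gripper value outside its range is refused whole. The fingers move at their own pace and stop on an object; "force" is the grip in N (left out, the last holds). Time passes only in rows, so rows that do not move let the fingers close. It gives the time, the measured TCP pose, the force, the opening and the grip force at its end, in the units of the state.
- status.sense(): the state, without advancing time (a new reading comes with each control period).
- viewer.snapshot(name): name is "scene" or "side" or "wrist"; returns the picture (384x512x3 uint8, red, green, blue); there is no depth.
- viewer.camera_model(name): a dict with "vertical_fov" (degrees; the focal length in pixels is half the picture's height over the tangent of half this angle, whatever the lens; pixels are square), "cx", "cy" (the principal point, pixels), "xyz" and "attitude" of the camera in the world. Camera axes: x right, y down, z forward; pixel columns grow to the right and rows downward; lengths in mm; the calibration is good to about 2 mm. A picture is of the moment at which its call begins: read the wrist's pose just before it. camera_model takes no time and is no camera call; for the wrist camera it gives the pose at the moment of the call.
- job.hand_in(): hands the job in; it is judged then, once.
The state is a dict: "time": time; "joint_pos": joint angles; "qd": joint speeds; "joint_efforts": joint torques, N m; "tool_pos": TCP position; "tcp_rot": TCP orientation; "ft_force": force on the tool from outside, world axes, zero at the start; "wrist_torque": the same for the moment, N m; "finger_gap": finger opening in mm; "grip_force": force on a finger pad.
Only numpy, scipy, OpenCV 4.12 (cv2) and the standard library are available. Lean on these libraries where they do the work, as an engineer would, in place of code of your own. Each camera call takes 0.05 s, during which the arm holds its last target. There are 200 camera calls.

### The job

Make up the parts tote for the power-supply rebuild: stand the three tall slim capacitors upright in the round tin, packed in a triangle with less than a finger's width between them, and set the transformer and the tall finned heat sink beside each other, each flat on its own base, in the rectangular tray. Set the parts down rather than dropping them, and leave the short capacitor, the fat capacitor and the broad low heat sink standing where they are.

Things in the scene. Friction and masses are not known exactly. Their poses are not given: they have to be found in the camera images.
- cap_a: Tall slim can capacitor, one of three alike (cap_a, cap_b and cap_c are interchangeable): black sleeve with a grey stripe, 36 mm diameter, 82 mm high, two small screw terminals on top (to 90 mm, 17 mm apart along its y). Stands upright on the bench. Origin: centre of its underside; z up its axis. About 0.11 kg.
- cap_b: Tall slim can capacitor, one of three alike (cap_a, cap_b and cap_c are interchangeable): black sleeve with a grey stripe, 36 mm diameter, 82 mm high, two small screw terminals on top (to 90 mm, 17 mm apart along its y). Stands upright on the bench. Origin: centre of its underside; z up its axis. About 0.11 kg.
- cap_c: Tall slim can capacitor, one of three alike (cap_a, cap_b and cap_c are interchangeable): black sleeve with a grey stripe, 36 mm diameter, 82 mm high, two small screw terminals on top (to 90 mm, 17 mm apart along its y). Stands upright on the bench. Origin: centre of its underside; z up its axis. About 0.11 kg.
- cap_short: Look-alike, stays: short can capacitor, same sleeve and terminals, 36 mm diameter but only 52 mm high. Origin: centre of its underside.
- cap_fat: Look-alike, stays: fat can capacitor, same sleeve and terminals, 82 mm high but 51 mm in diameter. Origin: centre of its underside.
- transformer: Small mains transformer, a dark laminated steel core 48 mm (its y) by 20 mm (its x) by 40 mm high, with a tan taped winding that bulges out on both sides to 36 mm (its x), 31 mm long (its y), from 7 to 33 mm high. Stands on its core. Can be gripped from above across the winding (36 mm, its x) or across the core ends (48 mm, its y). Origin: centre of its underside, z up. About 0.28 kg.
- heatsink: Tall finned aluminium heat sink, 50 mm long (its x, along the fins) by 40 mm wide (its y, across the fins) by 32 mm high, base down, fins up; it grips like a solid block. Origin: centre of its underside, z up. About 0.075 kg.
- heatsink_low: Look-alike, stays: broad low finned aluminium heat sink, 70 mm (its x) by 56 mm (its y) but only 14 mm high. Origin: centre of its underside. All loose things start on the bench beside and in front of the tote, in any turn and order, centres 85 mm or more apart; among them, unlisted, a solder spool (52 mm diameter, 40 mm high) and a closed flux tin (64 mm, 21 mm high).
- tin: Round steel tin without lid, fixed: 102 mm outside and 96 mm inside diameter, 40 mm high, floor 3 mm thick. Origin: centre of its underside, z up, 4 mm above the bench. It stands at one end of a fixed black open tote 134 by 294 mm, walls 4 mm thick, 28 mm high. The tray fills the tote's other end; which end is which varies.
- tray: Rectangular grey plastic tray, fixed, beside the tin in the same tote (centres 132 mm apart): 108 mm (its x) by 138 mm (its y) outside, 100 by 130 mm inside, 18 mm high, floor 4 mm thick. Its y axis runs along the tote's length, towards or away from the tin. Origin: centre of its underside, z up, 4 mm above the bench.

How it is judged:
By the outcome, as a careful person would: the job done as asked, in the order asked, and still so for the second after the job is handed in, with the robot touching nothing.
It also fails if it takes over 120 s, if anything falls off the work surface, if the arm or the gripper's body presses on something with over 40 N, if the wrist force passes 120 N, or if a joint passes its speed limit or range.

## Working session

There is one attempt and no reset: what is moved stays moved. The work goes in short steps, Python scripts to look and compute and a tool call to move; the robot and the scene stay as the last step left them, time stands still between calls to the robot, and variables do not carry over. Pictures are saved under pics/ and viewed, at most 14 in all, crops included, and the job is handed in when it is done.

Besides the shell and the picture viewer there is one more tool, called by a JSON object that holds its "fn" and its "kwargs", one argument or row to a line. arm_command: Moves the arm, as the interface text tells. Its arguments: {"type":"object","properties":{"targets":{"type":"array"},"force":{"type":"number"}},"required":["targets"]}

```bash
ls; mkdir -p pics; python3 - <<'E'
from bench import status, viewer
import cv2
for n in ("scene","side","wrist"):
    m=viewer.camera_model(n); print(n,m)
    cv2.imwrite(f"pics/{n}0.png",cv2.cvtColor(viewer.snapshot(n),cv2.COLOR_RGB2BGR))
s=status.sense(); print(s)
E
```

```text
pics
scene {'vertical_fov': 44.60235276338869, 'cx': 253.83247747119762, 'cy': 189.18991435281663, 'xyz': array([1264.0938114 , -869.23429752,  813.62724117]), 'attitude': array([-125.2559289 ,    1.05495774,   39.01073519])}
side {'vertical_fov': 56.910369609908514, 'cx': 255.22428135328659, 'cy': 193.56705541284668, 'xyz': array([169.96588052, 511.5468596 , 565.81270576]), 'attitude': array([-130.7006061 ,   -1.11483407, -143.32051571])}
wrist {'vertical_fov': 62.06186477698248, 'cx': 256.0151136292759, 'cy': 187.12221903839261, 'xyz': array([ 278.33837356, -535.8097895 ,  371.75911056]), 'attitude': array([ 1.63808235e+02,  1.10739921e-01, -6.91715415e+01])}
{'time': 0.15, 'joint_pos': array([-7.41072327e+01,  7.50774113e+00,  8.53159778e+01,  2.15752005e-03,
        8.72610502e+01, -4.89293767e+00]), 'qd': array([-0.01595485, -0.09368359, -0.34444846,  0.04565692,  0.02697068,
        0.00135266]), 'joint_efforts': array([ 2.49169289e-04, -5.70063078e+01, -5.01157451e+01, -3.61111051e-04,
        9.53888346e-03,  1.73023273e-05]), 'tool_pos': array([ 212.84146308, -560.52180933,  230.44869907]), 'tcp_rot': array([-1.79915724e+02, -9.37735001e-03,  2.07855934e+01]), 'ft_force': array([ 0.31754031,  0.19075462, -0.28128869]), 'wrist_torque': array([-0.03091174, -0.0045769 ,  0.01197896]), 'grip_force': 0.0, 'finger_gap': 85.36426603318168}
```

View pics/scene0.png

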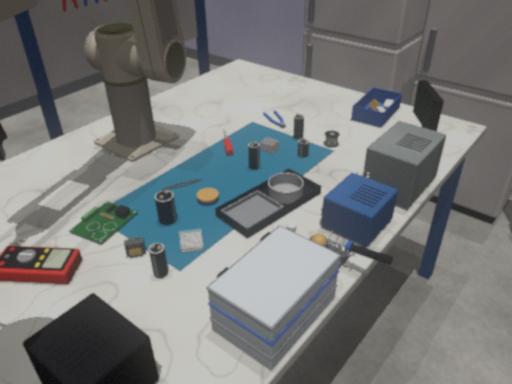

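View pics/side0.png

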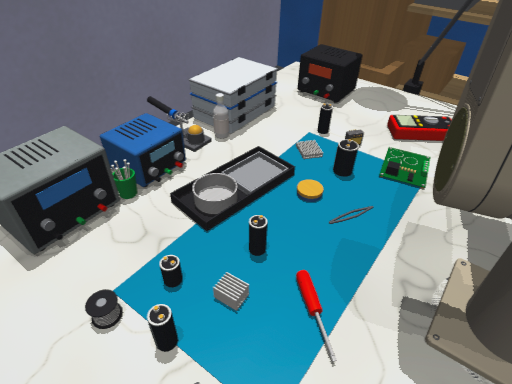

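The scene view shows tall caps at about (299,127), (254,155) and (159,260), the short cap at (303,148) and the fat one at (166,207). The heat sink is at (270,145), the transformer at (135,247), the tin at (286,187) and the tray at (250,210). The side view shows the same parts: tall caps at (162,328), (258,235) and (325,119), heat sink (231,291), transformer (354,138).

```bash
cat > h.py <<'E'
import numpy as np, cv2
from scipy.spatial.transform import Rotation as R
from bench import status, viewer
def ray(m,p,H=384):
    f=H/2/np.tan(np.radians(m["vertical_fov"])/2)
    d=np.array([(p[0]-m["cx"])/f,(p[1]-m["cy"])/f,1.])
    d=R.from_euler("xyz",m["attitude"],degrees=True).apply(d)
    return np.array(m["xyz"]),d/np.linalg.norm(d)
def plane(m,p,z):
    o,d=ray(m,p); return o+d*(z-o[2])/d[2]
def tri(rays):
    A=np.zeros((3,3));b=np.zeros(3)
    for o,d in rays:
        P=np.eye(3)-np.outer(d,d);A+=P;b+=P@o
    x=np.linalg.solve(A,b)
    return x,max(np.linalg.norm((np.eye(3)-np.outer(d,d))@(x-o)) for o,d in rays)
def snap(n,f):
    m=viewer.camera_model(n); im=cv2.cvtColor(viewer.snapshot(n),cv2.COLOR_RGB2BGR)
    cv2.imwrite(f"pics/{f}.png",im); return m,im
E
python3 - <<'E'
from h import *
np.set_printoptions(precision=1,suppress=True)
a=viewer.camera_model("scene");b=viewer.camera_model("side")
for n,p,q in [("capN",(299,118),(161,312)),("short",(303,143),(171,260)),("capM",(254,146),(258,220)),("fat",(165,195),(346,145)),("capF",(158,247),(325,108)),("hs",(270,144),(231,288)),("tr",(135,246),(354,137)),("tinrim",(286,183),(215,188)),("tray",(250,211),(260,173)),("low",(191,240),(310,149)),("flux",(207,195),(310,187)),("spool",(332,137),(101,300))]:
    x,e=tri([ray(a,p),ray(b,q)]);print(n,x,e)
    if n=='low':pass
# tote outer corners on scene
w=viewer.camera_model("wrist")
print("cam offset in tool", R.from_euler("xyz",status.sense()["tcp_rot"],degrees=True).inv().apply(w["xyz"]-status.sense()["tool_pos"]))
print(R.from_euler("xyz",w["attitude"],degrees=True).as_matrix()[:,2])
E
```

```text
capN [451.5 359.   76.3] 1.1453700063999879
short [532.8 266.8  47.1] 0.4986580942076817
capM [450.6 112.1  78.4] 1.3583268129188537
fat [ 430.3 -238.3   81.1] 0.8744758792583947
capF [ 569.4 -386.9   78.8] 0.5139274700248775
hs [420.6 233.2  19.9] 1.7588946128660703
tr [ 464.1 -382.7   21.1] 1.1249223192282891
tinrim [615.5  55.3  37.6] 1.6655049034124443
tray [590.3 -84.6   8.8] 4.1588220501189035
low [ 545.  -268.5    5.4] 2.1361518482431814
flux [ 452.5 -108.3   16.7] 0.7416057044354781
spool [573.1 389.2  29.9] 1.9292687756881441
cam offset in tool [  70.    -0.  -141.4]
[-0.3 -0.1 -1. ]
```

View pics/wrist0.png

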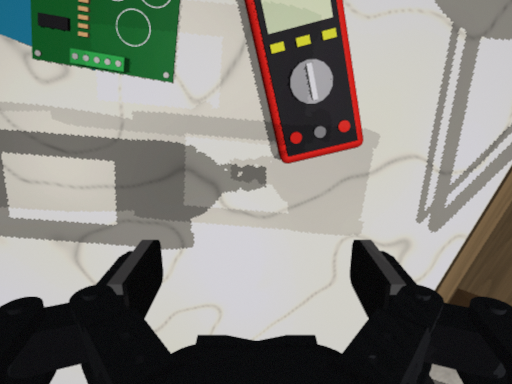

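The wrist view shows only the multimeter and the circuit board, with the fingertips at around row 245. Next I go over the transformer and far cap to look.

{"fn": "arm_command", "kwargs": {
  "targets": [
    [[0.041,0.026,0.005,0,0,0,1],[0.041,0.026,0.005,0,0,0,1],[0.041,0.026,0.005,0,0,0,1],[0.041,0.026,0.005,0,0,0,1],[0.041,0.026,0.005,0,0,0,1],[0.041,0.026,0.005,0,0,0,1],[0.041,0.026,0.005,0,0,0,1],[0,0,0,0,0,0,1],[0,0,0,0,0,0,1]]
  ]
}}

```text
time: 1.27
tool_pos: [499.6, -378.9, 265.8]
tcp_rot: [-180.0, 0.1, 20.8]
ft_force: [-0.3, 0.1, 0.2]
finger_gap: 85.4
grip_force: 0.0
```

```bash
python3 - <<'E'
from h import *
import json
m,im=snap("wrist","w1"); json.dump({k:np.array(v).tolist() for k,v in m.items()},open("w1.json","w")); print(m)
E
```

```text
{'vertical_fov': 62.06186477698248, 'cx': 256.0151136292759, 'cy': 187.12221903839261, 'xyz': array([ 565.18307254, -354.04541696,  407.08353933]), 'attitude': array([ 1.63749117e+02,  5.05473348e-02, -6.91374798e+01])}
```

View pics/w1.png

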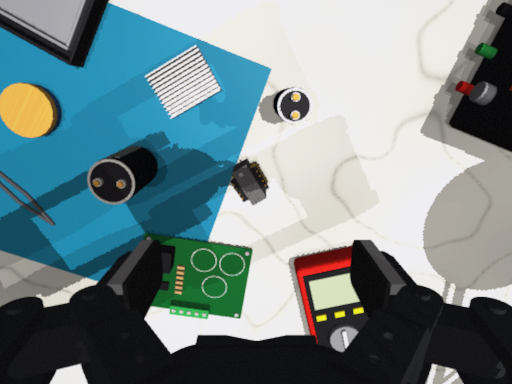

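The wrist view shows the tall cap's top at about (293,105), the transformer at (249,181), the fat cap at (110,180) and the low heat sink at (183,82). Next stop is over the tote.

{"fn": "arm_command", "kwargs": {
  "targets": [
    [[0.01,0.052,0,0,0,0,1],[0.01,0.052,0,0,0,0,1],[0.01,0.052,0,0,0,0,1],[0.01,0.052,0,0,0,0,1],[0.01,0.052,0,0,0,0,1],[0.01,0.052,0,0,0,0,1],[0,0.047,0,0,0,0,1],[0,0,0,0,0,0,1],[0,0,0,0,0,0,1]]
  ]
}}

```text
time: 2.45
tool_pos: [559.7, -21.2, 266.2]
tcp_rot: [180.0, 0.0, 20.7]
ft_force: [0.1, 0.6, -0.6]
finger_gap: 85.3
grip_force: 0.0
```

```bash
cat >> h.py <<'E'
import json
def keep(f):
    m,im=snap("wrist",f); json.dump({k:np.array(v).tolist() for k,v in m.items()},open(f+".json","w")); return m,im
def load(f): return json.load(open(f+".json")),cv2.imread(f"pics/{f}.png")
E
python3 -c "
from h import *
keep('w2')"
```

{"fn": "arm_command", "kwargs": {
  "targets": [
    [[-0.02,0.047,0,0,0,0,1],[-0.02,0.047,0,0,0,0,1],[-0.02,0.047,0,0,0,0,1],[-0.02,0.047,0,0,0,0,1],[-0.02,0.047,0,0,0,0,1],[-0.02,0.047,0,0,0,0,1],[0,0,0,0,0,0,1],[0,0,0,0,0,0,1]]
  ]
}}

```text
time: 3.5
tool_pos: [440.6, 260.8, 266.2]
tcp_rot: [180.0, 0.0, 20.7]
ft_force: [-0.2, 0.6, -0.6]
finger_gap: 85.0
grip_force: 0.0
```

```bash
python3 -c "
from h import *
keep('w3')
a=cv2.imread('pics/w1.png')[60:230,200:340]
cv2.imwrite('pics/w1c.png',cv2.resize(a,None,fx=3,fy=3,interpolation=cv2.INTER_CUBIC))"
```

```text
(no output)
```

View pics/w2.png

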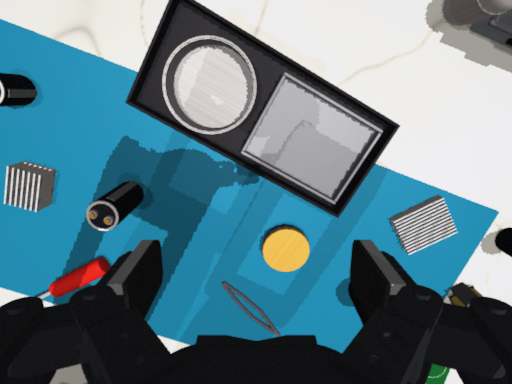

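View pics/w3.png

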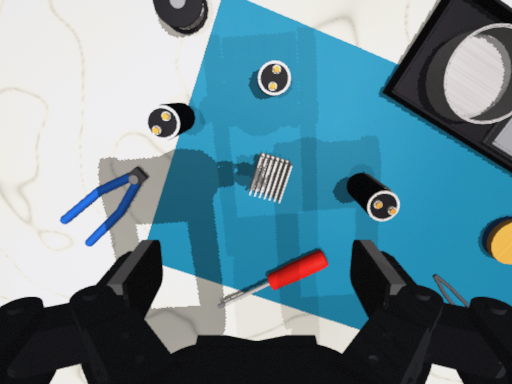

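View pics/w1c.png

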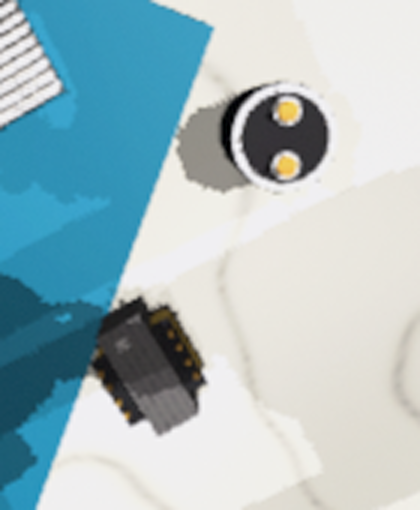

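w2 shows the tin rim around (210,85), the tray around (318,138) and the middle cap's terminals at (101,215). w3 shows the near cap's terminals at about (162,122), the short cap at (274,78), the middle cap at (385,208) and the heat sink at (270,176). The crop shows the transformer core's top running from about (240,166) to (260,200) in w1, with the cap terminals at (296,97) and (295,115).

```bash
python3 - <<'E'
from h import *
np.set_printoptions(precision=1,suppress=True)
def term(f,box):
    m,im=load(f); x0,y0,x1,y1=box; h=cv2.cvtColor(im[y0:y1,x0:x1],cv2.COLOR_BGR2HSV)
    k=cv2.inRange(h,(12,90,120),(35,255,255)); n,_,st,c=cv2.connectedComponentsWithStats(k)
    i=1+np.argsort(-st[1:,4])[:2]; return m,[c[j]+(x0,y0) for j in i]
T={}
for n,f,b in [("F","w1",(270,80,320,130)),("M2","w2",(80,195,125,235)),("N","w3",(140,95,190,145)),("M3","w3",(360,185,405,225)),("short","w3",(250,55,295,100))]:
    m,p=term(f,b); w=[plane(m,q,90 if n!='short' else 60) for q in p]; T[n]=(m,np.mean(p,0))
    print(n,p,"mid",np.mean(w,0)[:2],"sep",np.linalg.norm(w[0]-w[1]))
print("M height",tri([ray(*T["M2"]),ray(*T["M3"])]))
a=viewer.camera_model("scene");b=viewer.camera_model("side")
# check heights with fixed cams: ring-top centre (z82) vs wrist
print("F",tri([ray(*T["F"]),ray(a,(158,246)),ray(b,(325,107))]))
print("N",tri([ray(*T["N"]),ray(a,(299,117)),ray(b,(161,310))]))
# tote, tin
m,im=load("w2"); g=cv2.cvtColor(im,cv2.COLOR_BGR2GRAY); hsv=cv2.cvtColor(im,cv2.COLOR_BGR2HSV)
roi=np.zeros_like(g); cv2.fillPoly(roi,[np.array([[170,0],[405,122],[342,222],[120,103]])],255)
br=((g>85)&(hsv[...,1]<60)&(roi>0)).astype(np.uint8)
n,l,st,c=cv2.connectedComponentsWithStats(br)
for i in range(1,n):
    if st[i,4]>300: print(i,st[i],c[i])
for box,z in (((160,30,260,138),44),):
    k=np.zeros_like(br); k[box[1]:box[3],box[0]:box[2]]=br[box[1]:box[3],box[0]:box[2]]
    n,l,st,c=cv2.connectedComponentsWithStats(k); k=(l==1+np.argmax(st[1:,4])).astype(np.uint8)
    P=cv2.convexHull(np.vstack(cv2.findContours(k,0,1)[0]))[:,0]
    W=np.array([plane(m,q,z)[:2] for q in P]); ce,r=cv2.minEnclosingCircle(W.astype(np.float32)); print("tin",ce,r, cv2.fitEllipse(W.astype(np.float32)))
cv2.imwrite("pics/w2c.png",cv2.resize(im[0:225,120:405],(800,632))[:600])
m,im=load("w3"); cv2.imwrite("pics/w3c.png",cv2.resize(im[140:220,230:310],None,fx=6,fy=6,interpolation=cv2.INTER_CUBIC))
E
```

```text
F [array([295.4,  96.6]), array([295., 115.])] mid [ 568.4 -392.9] sep 17.208761259510798
M2 [array([106.5, 221.3]), array([ 91. , 215.5])] mid [446.8 115.3] sep 16.99448743685333
N [array([165.1, 115.8]), array([155.4, 130.1])] mid [447.7 363.8] sep 17.454536206581498
M3 [array([378.4, 205.1]), array([392.5, 210.9])] mid [446.8 116.8] sep 16.90671717075248
short [array([276. ,  68.9]), array([272.2,  85.8])] mid [528.5 274.1] sep 16.877592307366047
M height (array([446.3, 115.9,  88.6]), np.float64(0.25885959113998297))
F (array([ 570.1, -390.1,   82.2]), np.float64(4.0999645478059215))
N (array([448.9, 361.8,  81.8]), np.float64(4.555443657199156))
5 [ 162   35   95  100 6571] [211.8  85.3]
6 [ 241   72  142  132 9630] [308.8 138. ]
10 [334  85  72  80 480] [382.2 124.6]
tin (614.7134399414062, 54.36565017700195) 51.79119873046875 ((614.7916259765625, 54.389564514160156), (103.1781234741211, 103.37017822265625), 55.973487854003906)
```

View pics/w2c.png

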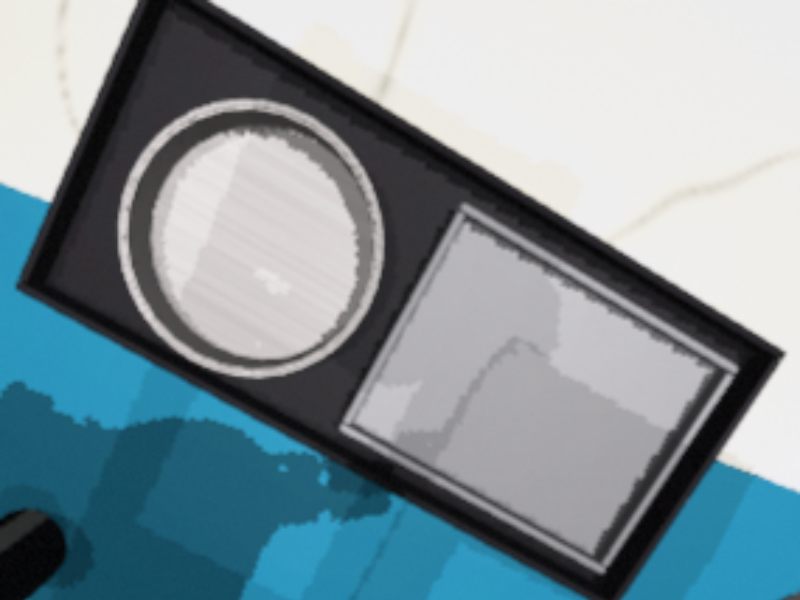

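View pics/w3c.png

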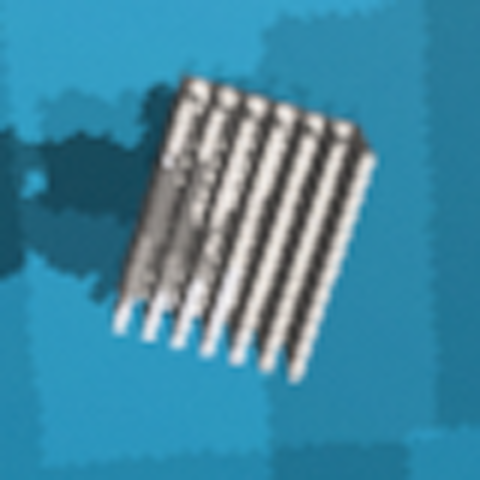

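The tray rim corners in the full w2 image are about (285,74), (383,131), (335,204) and (242,153), and the tin rim fit gives the right radius. The heat sink's top corners are (292,165), (279.5,204) and (250,195), with the fins running from upper right to lower left.

```bash
python3 - <<'E'
from h import *
np.set_printoptions(precision=1,suppress=True)
a=viewer.camera_model("scene");b=viewer.camera_model("side")
m,im=load("w2")
P=[(284.9,73.7),(382.9,131.1),(335.2,204.1),(241.8,153.2)]
W=np.array([plane(m,p,22)[:2] for p in P]); print("tray",W,W.mean(0)); e=np.diff(np.vstack([W,W[:1]]),axis=0); print(np.hypot(*e.T),np.degrees(np.arctan2(e[:,1],e[:,0])))
t=np.array([614.8,54.4]); d=W.mean(0)-t; print("tin->tray",np.hypot(*d),np.degrees(np.arctan2(*d[::-1])))
x=tri([ray(m,(211,86)),ray(a,(286,183)),ray(b,(215,187))]);print("tin rim h",x)
m3,_=load("w3")
s=lambda p:(p[0]/6+230,p[1]/6+140)
C=[plane(m3,s(p),32)[:2] for p in ((372,152),(297,382),(118,332))]
print("hs",C,(C[0]+C[2])/2,[np.hypot(*(C[i]-C[i+1])) for i in (0,1)],"fin dir",np.degrees(np.arctan2(*(C[0]-C[1])[::-1])))
print("hs tri",tri([ray(m3,s((245,242))),ray(a,(270,144)),ray(b,(231,288))]))
m1,_=load("w1"); s=lambda p:(p[0]/3+200,p[1]/3+60)
C=[plane(m1,s(p),40)[:2] for p in ((95,327),(160,433),(198,405),(133,299))]
print("tr",C,np.mean(C,0),[np.hypot(*(C[i]-C[i+1])) for i in (0,1)],"long dir",np.degrees(np.arctan2(*(C[0]-C[1])[::-1])))
print("tr tri",tri([ray(m1,(248.8,182)),ray(a,(135,243)),ray(b,(354,134))]))
E
```

```text
tray [[ 657.9  -19.2]
 [ 639.5 -153.4]
 [ 535.1 -138.8]
 [ 554.5   -4.7]] [596.7 -79. ]
[135.5 105.4 135.6 104.5] [-97.8 172.   81.8  -8. ]
tin->tray 134.6501281127452 -97.70584614956432
tin rim h (array([616.4,  53.5,  38.9]), np.float64(1.9655292720942175))
hs [array([444.9, 216.1]), array([394.4, 211.9]), array([391.4, 250.4])] [418.2 233.2] [np.float64(50.688195285951444), np.float64(38.630930683474)] fin dir 4.704716692815487
hs tri (array([418.9, 232.9,  20.7]), np.float64(3.4792043238795625))
tr [array([ 475.6, -357.1]), array([ 443.5, -396.6]), array([ 460.1, -406.6]), array([ 491.4, -367.2])] [ 467.7 -381.9] [np.float64(50.876400805695035), np.float64(19.407631429404812)] long dir 50.856468059038065
tr tri (array([ 465.7, -381.9,   31.2]), np.float64(1.0560852130708265))
```

All measurements agree with the stated sizes: tin at (615,54), tray at (597,-79) with yaw 82. First I grasp the near cap at (447.7,363.8).

{"fn": "arm_command", "kwargs": {
  "targets": [
    [[0.0035,0.0515,0,0,0,0,1],[0.0035,0.0515,0,0,0,0,1],[0,0,-0.044,0,0,0,1],[0,0,-0.044,0,0,0,1],[0,0,-0.044,0,0,0,1],[0,0,-0.044,0,0,0,1],[0,0,-0.044,0,0,0,1],[0,0,0,0,0,0,1],[0,0,0,0,0,0,1]]
  ]
}}

```text
time: 4.68
tool_pos: [448.5, 364.7, 48.0]
tcp_rot: [-180.0, -0.1, 20.7]
ft_force: [-0.1, 0.3, 0.4]
finger_gap: 85.1
grip_force: 0.0
```

{"fn": "arm_command", "kwargs": {
  "targets": [
    [[0,0,0,0,0,0,-0.4],[0,0,0,0,0,0,-0.4],[0,0,0,0,0,0,-0.4],[0,0,0,0,0,0,-0.4],[0,0,0,0,0,0,-0.4],[0,0,0,0,0,0,-0.4],[0,0,0,0,0,0,-0.4]]
  ],
  "force": 30
}}

```text
time: 5.55
tool_pos: [447.7, 365.5, 47.5]
tcp_rot: [-180.0, -0.1, 20.8]
ft_force: [-0.9, -1.4, 6.1]
finger_gap: 35.3
grip_force: 30.1
```

{"fn": "arm_command", "kwargs": {
  "targets": [
    [[0,0,0.03,0,0,0,-0.4],[0,0,0.04,0,0,0,-0.4],[0,0,0.04,0,0,0,-0.4],[0.021,-0.042,0,0,0,0,-0.4],[0.021,-0.042,0,0,0,0,-0.4],[0.021,-0.042,0,0,0,0,-0.4],[0.021,-0.042,0,0,0,0,-0.4],[0.021,-0.042,0,0,0,0,-0.4],[0,0,0,0,0,0,-0.4]]
  ]
}}

```text
time: 6.68
tool_pos: [552.9, 152.2, 156.0]
tcp_rot: [180.0, 0.0, 20.6]
ft_force: [-0.3, 0.1, -1.2]
finger_gap: 35.5
grip_force: 30.3
```

```bash
python3 - <<'E'
from h import *
s=status.sense();print(s["tool_pos"],s["finger_gap"],s["grip_force"],s["ft_force"])
m,im=keep("w4")
h=cv2.cvtColor(im,cv2.COLOR_BGR2HSV);k=cv2.inRange(h,(12,90,120),(35,255,255))
n,_,st,c=cv2.connectedComponentsWithStats(k)
print([(c[i].round(1),st[i,4]) for i in range(1,n) if st[i,4]>8])
E
```

```text
[552.86844289 152.18598345 156.02906444] 35.548995591525774 30.341402292251587 [-0.27618165  0.11106911 -1.24853602]
[(array([ 96.4, 151.7]), np.int32(67)), (array([ 94.7, 173.1]), np.int32(62)), (array([241.5, 331.9]), np.int32(51)), (array([261.4, 337.8]), np.int32(29)), (array([420. , 347.3]), np.int32(11))]
```

View pics/w4.png

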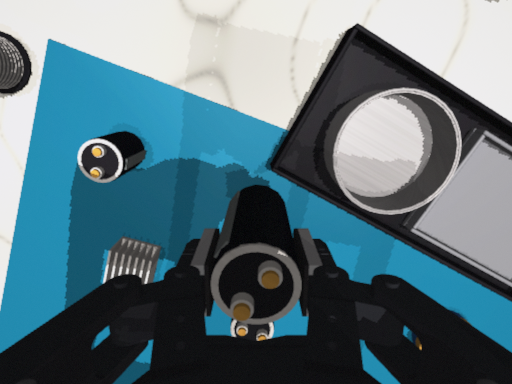

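w4 shows the cap held upright with its top ring centred near (256,283). The tin rim is around (397,150).

```bash
python3 - <<'E'
from h import *
m,im=load("w4")
print(plane(m,(256,283),190.5)-[552.9,152.2,0], plane(m,(256,291.5),198)-[552.9,152.2,0])
g=cv2.cvtColor(im,cv2.COLOR_BGR2GRAY);hs=cv2.cvtColor(im,cv2.COLOR_BGR2HSV)
k=((g>80)&(hs[...,1]<60)).astype(np.uint8); k[:, :325]=0;k[:80]=0;k[222:]=0
n,l,st,c=cv2.connectedComponentsWithStats(k)
for i in range(1,n):
    if st[i,4]>400: print(st[i],c[i].round(0))
i=l[150,390] if l[150,390] else None
P=cv2.convexHull(np.vstack(cv2.findContours((l==i).astype(np.uint8),0,1)[0]))[:,0]
W=np.array([plane(m,q,44)[:2] for q in P],np.float32);print(cv2.minEnclosingCircle(W))
E
```

```text
[  0.71337475   0.27657731 190.5       ] [  2.00595572   0.7659857  198.        ]
[ 446   80   66   43 1452] [489.  94.]
[  332    87   180   135 14856] [419. 161.]
((611.2341918945312, 21.15564727783203), 85.72113037109375)
```

{"fn": "arm_command", "kwargs": {
  "targets": [
    [[0.0215,-0.041,0,0,0,0,-0.4],[0.0215,-0.041,0,0,0,0,-0.4],[0,0,0,0,0,0,-0.4],[0,0,-0.04,0,0,0,-0.4],[0,0,-0.03,0,0,0,-0.4],[0,0,-0.02,0,0,0,-0.4],[0,0,-0.005,0,0,0,-0.4],[0,0,0,0,0,0,-0.4]]
  ]
}}

```text
time: 7.72
tool_pos: [595.0, 73.7, 61.7]
tcp_rot: [-180.0, -0.0, 20.8]
ft_force: [-0.2, -0.2, -0.8]
finger_gap: 35.3
grip_force: 30.7
```

{"fn": "arm_command", "kwargs": {
  "targets": [
    [[0,0,-0.003,0,0,0,-0.4],[0,0,-0.002,0,0,0,-0.4],[0,0,-0.001,0,0,0,-0.4],[0,0,0,0,0,0,-0.4]]
  ]
}}

```text
time: 8.22
tool_pos: [594.9, 73.0, 55.3]
tcp_rot: [-180.0, 0.0, 20.8]
ft_force: [0.2, -0.9, -1.0]
finger_gap: 35.4
grip_force: 30.7
```

{"fn": "arm_command", "kwargs": {
  "targets": [
    [[0.001,-0.003,0,0,0,0,-0.4],[0,0,-0.001,0,0,0,-0.4],[0,0,-0.001,0,0,0,-0.4],[0,0,0,0,0,0,-0.4]]
  ]
}}

```text
time: 8.72
tool_pos: [596.7, 69.8, 54.5]
tcp_rot: [180.0, -0.1, 20.8]
ft_force: [-2.4, -1.5, 6.6]
finger_gap: 35.2
grip_force: 31.2
```

Contact is felt, so I release and lift.

{"fn": "arm_command", "kwargs": {
  "targets": [
    [[0,0,0,0,0,0,0.2],[0,0,0,0,0,0,0.4],[0,0,0,0,0,0,0.6],[0,0,0,0,0,0,0.6],[0,0,0.02,0,0,0,0.8],[0,0,0.04,0,0,0,1],[0,0,0.06,0,0,0,1],[0,0,0,0,0,0,1]]
  ]
}}

```text
time: 9.72
tool_pos: [600.3, 70.2, 182.2]
tcp_rot: [179.8, -0.7, 20.8]
ft_force: [0.1, 0.4, 0.1]
finger_gap: 85.4
grip_force: 0.0
```

{"fn": "arm_command", "kwargs": {
  "targets": [
    [[-0.03,0.009,0,0,0,0.174,1],[-0.03,0.009,0,0,0,0.174,1],[-0.03,0.009,0,0,0,0.174,1],[-0.03,0.009,0,0,0,0.174,1],[-0.03,0.009,0,0,0,0.174,1],[0,0,0,0,0,0.177,1],[0,0,0,0,0,0,1]]
  ]
}}

```text
time: 10.6
tool_pos: [446.0, 115.2, 174.1]
tcp_rot: [179.9, -0.0, 80.7]
ft_force: [0.5, 0.4, 0.0]
finger_gap: 85.5
grip_force: 0.0
```

{"fn": "arm_command", "kwargs": {
  "targets": [
    [[0.0005,0.001,-0.04,0,0,0,1],[0,0,-0.04,0,0,0,1],[0,0,-0.035,0,0,0,1],[0,0,-0.011,0,0,0,1],[0,0,0,0,0,0,1],[0,0,0,0,0,0,-0.4],[0,0,0,0,0,0,-0.4],[0,0,0,0,0,0,-0.4],[0,0,0,0,0,0,-0.4],[0,0,0,0,0,0,-0.4]]
  ]
}}

```text
time: 11.85
tool_pos: [447.3, 116.2, 48.4]
tcp_rot: [179.9, -0.0, 80.8]
ft_force: [-1.8, -0.3, 5.8]
finger_gap: 35.1
grip_force: 29.8
```

{"fn": "arm_command", "kwargs": {
  "targets": [
    [[0,0,0,0,0,0,-0.4],[0,0,0,0,0,0,-0.4]]
  ]
}}

```text
time: 12.1
tool_pos: [447.3, 116.2, 48.5]
tcp_rot: [179.9, -0.0, 80.8]
ft_force: [-1.9, -0.1, 5.5]
finger_gap: 34.9
grip_force: 29.8
```

{"fn": "arm_command", "kwargs": {
  "targets": [
    [[0,0,0.03,0,0,0,-0.4],[0,0,0.045,0,0,0,-0.4],[0,0,0.045,0,0,0,-0.4],[0.033,-0.017,0,0,0,0,-0.4],[0.033,-0.017,0,0,0,0,-0.4],[0.033,-0.017,0,0,0,0,-0.4],[0.033,-0.017,0,0,0,0,-0.4],[0.032,-0.018,0,0,0,0,-0.4],[0,0,0,0,0,0,-0.4],[0,0,0,0,0,0,-0.4]]
  ]
}}

```text
time: 13.35
tool_pos: [609.9, 30.2, 166.8]
tcp_rot: [-179.9, -0.0, 80.8]
ft_force: [-0.6, 0.2, -1.6]
finger_gap: 35.2
grip_force: 30.7
```

```bash
python3 -c "
from h import *
keep('w5');print(status.sense()['tool_pos'])"
```

```text
[609.7575308   30.45422507 167.01447393]
```

View pics/w5.png

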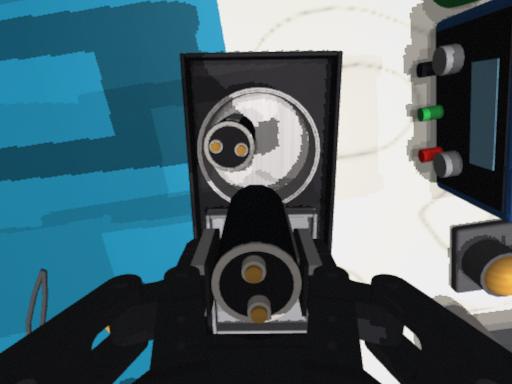

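w5 shows cap 1 upright in the tin with terminals at (215,146) and (241,150). The held cap's ring is at about (257,283), and the tin rim spans roughly columns 197–321 and rows 88–212.

```bash
python3 - <<'E'
from h import *
m,im=load("w5")
print("cap1",plane(m,(228,148),97))
W=[plane(m,q,44)[:2] for q in ((197,150),(321,150),(259,88),(225,200))]
W=np.array(W); A=np.c_[2*W,np.ones(4)]; s=np.linalg.lstsq(A,(W**2).sum(1),rcond=None)[0]; print("tin",s[:2],np.sqrt(s[2]+s[:2]@s[:2]))
print("held",plane(m,(257,283),82+167-48.5)-[609.8,30.4,0])
E
```

```text
cap1 [596.49632211  69.11186192  97.        ]
tin [615.37218988  53.66066602] 51.54766515671244
held [-5.47254223e-02  5.98637893e-01  2.00500000e+02]
```

{"fn": "arm_command", "kwargs": {
  "targets": [
    [[0.0014,0,-0.03,0,0,0,-0.4],[0,0,-0.035,0,0,0,-0.4],[0,0,-0.03,0,0,0,-0.4],[0,0,-0.007,0,0,0,-0.4],[0,0,-0.003,0,0,0,-0.4],[0,0,-0.002,0,0,0,-0.4],[0,0,0,0,0,0,-0.4]]
  ]
}}

```text
time: 14.28
tool_pos: [612.6, 30.1, 61.5]
tcp_rot: [179.9, -0.0, 80.8]
ft_force: [-0.1, 0.1, -0.8]
finger_gap: 35.4
grip_force: 30.7
```

{"fn": "arm_command", "kwargs": {
  "targets": [
    [[-0.001,0,-0.003,0,0,0,-0.4],[0,0,-0.002,0,0,0,-0.4],[0,0,-0.001,0,0,0,-0.4],[0,0,0,0,0,0,-0.4]]
  ]
}}

```text
time: 14.78
tool_pos: [611.1, 30.0, 55.5]
tcp_rot: [180.0, 0.0, 80.8]
ft_force: [-5.0, 0.8, 9.1]
finger_gap: 35.1
grip_force: 31.8
```

{"fn": "arm_command", "kwargs": {
  "targets": [
    [[0,0,0,0,0,0,0.1],[0,0,0,0,0,0,0.2],[0,0,0,0,0,0,0.3],[0,0,0,0,0,0,0.3],[0,0,0.02,0,0,0,0.3],[0,0,0.04,0,0,0,0.5],[0,0,0.05,0,0,0,1],[0,0,0.02,0,0,0,1]]
  ]
}}

```text
time: 15.78
tool_pos: [613.1, 30.0, 190.2]
tcp_rot: [179.6, -0.1, 80.8]
ft_force: [0.2, 0.4, 0.4]
finger_gap: 85.5
grip_force: 0.0
```

{"fn": "arm_command", "kwargs": {
  "targets": [
    [[-0.005,-0.053,0,0,0,-0.175,1],[-0.005,-0.053,0,0,0,-0.175,1],[-0.005,-0.053,0,0,0,-0.175,1],[-0.005,-0.053,0,0,0,-0.175,1],[-0.006,-0.053,0,0,0,-0.175,1],[-0.006,-0.053,0,0,0,-0.174,1],[-0.006,-0.053,0,0,0,0,1],[-0.006,-0.052,0,0,0,0,1],[0,0,0,0,0,0,1]]
  ]
}}

```text
time: 16.9
tool_pos: [565.1, -396.9, 184.1]
tcp_rot: [180.0, 0.1, 20.4]
ft_force: [0.4, -0.4, 0.5]
finger_gap: 85.4
grip_force: 0.0
```

```bash
python3 - <<'E'
from h import *
print(status.sense()["tool_pos"])
m,im=keep("w6")
h=cv2.cvtColor(im,cv2.COLOR_BGR2HSV);k=cv2.inRange(h,(12,90,120),(35,255,255))
n,_,st,c=cv2.connectedComponentsWithStats(k)
C=[c[i] for i in range(1,n) if st[i,4]>25]; print([(q.round(1),plane(m,q,90).round(1)) for q in C])
E
```

```text
[ 565.13553569 -396.8846354   184.05917909]
[(array([252.7, 172. ]), array([ 576.9, -389.9,   90. ])), (array([ 10.8, 273.7]), array([ 424.6, -231. ,   90. ])), (array([ 40.4, 275.2]), array([ 431.8, -254.3,   90. ]))]
```

View pics/w6.png

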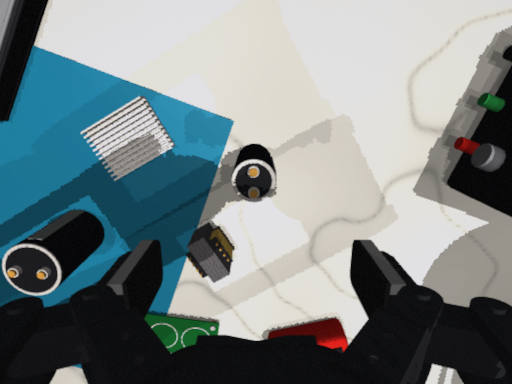

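w6 shows the far cap's terminals at (253,172) and (254,192). The transformer is at about (211,250), its top corners near (187,256), (213,282), (233,272) and (207,224).

```bash
python3 - <<'E'
from h import *
m,im=load("w6"); m1,_=load("w1")
print(plane(m,(253.3,182),90),tri([ray(m,(253.3,182)),ray(m1,(295.2,105.8))]))
cv2.imwrite("pics/w6c.png",cv2.resize(im[215:290,180:245],None,fx=7,fy=7,interpolation=cv2.INTER_CUBIC))
E
```

```text
[ 569.67159065 -393.00238425   90.        ] (array([ 568.46017929, -393.4432063 ,   85.35982744]), np.float64(0.03407079460310348))
```

View pics/w6c.png

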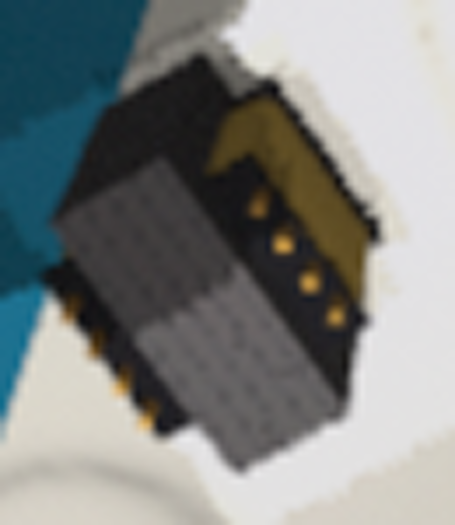

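The crop shows the core's top face with corners at (187.9,246.7), (203.6,237.9), (229.6,273.6) and (214.3,282.1) in w6. Now I grasp the far cap.

{"fn": "arm_command", "kwargs": {
  "targets": [
    [[0.004,0.004,-0.03,0,0,0,1],[0,0,-0.045,0,0,0,1],[0,0,-0.045,0,0,0,1],[0,0,-0.016,0,0,0,1],[0,0,0,0,0,0,1],[0,0,0,0,0,0,-0.4],[0,0,0,0,0,0,-0.4],[0,0,0,0,0,0,-0.4],[0,0,0,0,0,0,-0.4],[0,0,0,0,0,0,-0.4]]
  ]
}}

```text
time: 18.2
tool_pos: [571.8, -389.9, 50.1]
tcp_rot: [179.8, -0.1, 20.7]
ft_force: [-0.0, -0.9, 6.4]
finger_gap: 35.2
grip_force: 29.5
```

{"fn": "arm_command", "kwargs": {
  "targets": [
    [[0,0,0,0,0,0,-0.4],[0,0,0,0,0,0,-0.4]]
  ]
}}

```text
time: 18.45
tool_pos: [571.8, -389.9, 50.2]
tcp_rot: [179.9, -0.1, 20.7]
ft_force: [0.6, -1.1, 5.8]
finger_gap: 35.1
grip_force: 29.5
```

```bash
python3 - <<'E'
from h import *
m,im=load("w6"); m1,_=load("w1")
C=np.array([plane(m,(x/7+180,y/7+215),40)[:2] for x,y in ((55,222),(165,160),(347,410),(240,470))])
e=np.diff(np.vstack([C,C[:1]]),axis=0);print(C.round(1),C.mean(0),np.hypot(*e.T),np.degrees(np.arctan2(e[:,1],e[:,0])))
print(tri([ray(m,(208.9,260)),ray(m1,(248.8,182))]))
E
```

```text
[[ 472.2 -359.9]
 [ 486.7 -371.5]
 [ 458.2 -408.2]
 [ 443.4 -396.9]] [ 465.12756567 -384.13716053] [18.5530882  46.4340886  18.65670741 46.78910229] [ -38.64243097 -127.72857491  142.45258214   52.14176208]
(array([ 469.51850735, -382.34176037,   46.54369489]), np.float64(1.2926778989377847))
```

{"fn": "arm_command", "kwargs": {
  "targets": [
    [[0,0,0.03,0,0,0,-0.4],[0,0,0.05,0,0,0,-0.4],[0,0,0.05,0,0,0,-0.4],[0.007,0.05,0,0,0,0,-0.4],[0.007,0.05,0,0,0,0,-0.4],[0.007,0.05,0,0,0,0,-0.4],[0.007,0.05,0,0,0,0,-0.4],[0.007,0.05,0,0,0,0,-0.4],[0,0,0,0,0,0,-0.4],[0,0,0,0,0,0,-0.4]]
  ]
}}

```text
time: 19.7
tool_pos: [605.7, -139.0, 178.2]
tcp_rot: [180.0, 0.0, 20.7]
ft_force: [-0.2, -1.1, -1.2]
finger_gap: 35.4
grip_force: 30.2
```

```bash
python3 - <<'E'
from h import *
print(status.sense()["tool_pos"])
m,im=keep("w7")
h=cv2.cvtColor(im,cv2.COLOR_BGR2HSV);k=cv2.inRange(h,(12,90,80),(35,255,255))
n,_,st,c=cv2.connectedComponentsWithStats(k)
print([(c[i].round(1),st[i,4]) for i in range(1,n) if st[i,4]>25])
E
```

```text
[ 605.70416774 -139.01642486  178.21870101]
[(array([13.7, 98.5]), np.int32(84)), (array([ 38.6, 109. ]), np.int32(82)), (array([160.4, 272.4]), np.int32(244)), (array([254.4, 281.2]), np.int32(220)), (array([254.9, 320.9]), np.int32(194)), (array([415.7, 340.1]), np.int32(55))]
```

View pics/w7.png

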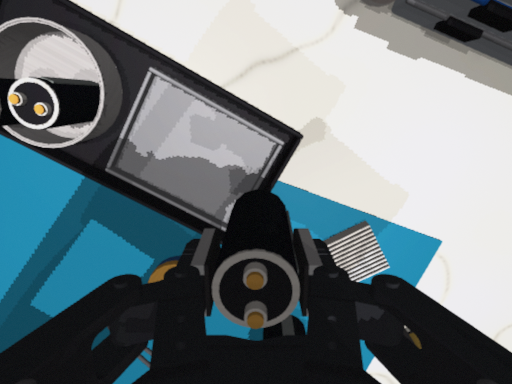

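w7 (the last viewing allowed) shows the held cap's ring at about (256,289), cap 2's terminals at (13.7,98.5) and (38.6,109), and the tray empty with rim corners near (151,69), (281,143), (228,229) and (107,165). From here I measure by number only.

```bash
python3 - <<'E'
from h import *
np.set_printoptions(precision=1,suppress=True)
m,im=load("w7"); t=np.array([605.7,-139.0])
h1=plane(m,(256,289),210)[:2]-t; h2=plane(m,(254.6,301),217.5)[:2]-t; print("held",h1,h2)
c2=plane(m,(26.2,103.7),97)[:2]; print("cap2",c2)
c1=np.array([596.5,69.1]); c2=(c2+[611.1,30.4])/2; 
mid=(c1+c2)/2; d=c2-c1; n=np.array([-d[1],d[0]])/np.hypot(*d); print("d12",np.hypot(*d)); 
v=mid+n*36.4; print("V3",v, np.hypot(*(v-[615.1,54.0])),np.degrees(np.arctan2(*n[::-1])), [np.hypot(*(c-[615.1,54])) for c in (c1,c2)])
W=np.array([plane(m,p,22)[:2] for p in ((151,69),(281,143),(228,229),(107,165))]);print("tray",W.mean(0))
E
```

```text
held [-3.4 -1.3] [-3.6 -0.8]
cap2 [610.5  28.7]
d12 42.04706284227998
V3 [637.9  61.7] 24.056750620676343 19.903683260686545 [np.float64(23.95767100533774), np.float64(24.80838408423449)]
tray [599.2 -77.6]
```

{"fn": "arm_command", "kwargs": {
  "targets": [
    [[0.009,0.05,0,0,0,0,-0.4],[0.009,0.05,0,0,0,0,-0.4],[0.009,0.05,0,0,0,0,-0.4],[0.009,0.051,0,0,0,0,-0.4],[0,0,0,0,0,0,-0.4],[0,0,0,0,0,0,-0.4]]
  ]
}}

```text
time: 20.5
tool_pos: [641.9, 60.7, 178.0]
tcp_rot: [180.0, 0.0, 20.6]
ft_force: [0.0, -0.9, -1.1]
finger_gap: 35.2
grip_force: 30.3
```

{"fn": "arm_command", "kwargs": {
  "targets": [
    [[-0.001,0.002,-0.03,0,0,0,-0.4],[0,0,-0.035,0,0,0,-0.4],[0,0,-0.03,0,0,0,-0.4],[0,0,-0.015,0,0,0,-0.4],[0,0,-0.005,0,0,0,-0.4],[0,0,0,0,0,0,-0.4],[0,0,0,0,0,0,-0.4]]
  ]
}}

```text
time: 21.38
tool_pos: [642.0, 64.0, 65.0]
tcp_rot: [180.0, -0.1, 20.7]
ft_force: [0.2, -0.2, 0.1]
finger_gap: 35.2
grip_force: 30.3
```

{"fn": "arm_command", "kwargs": {
  "targets": [
    [[0,-0.001,-0.004,0,0,0,-0.4],[0,0,-0.002,0,0,0,-0.4],[0,0,-0.001,0,0,0,-0.4],[0,0,0,0,0,0,-0.4]]
  ]
}}

```text
time: 21.88
tool_pos: [641.4, 63.1, 57.1]
tcp_rot: [180.0, -0.1, 20.7]
ft_force: [-0.7, -0.2, 4.7]
finger_gap: 35.8
grip_force: 30.1
```

{"fn": "arm_command", "kwargs": {
  "targets": [
    [[0,0,0,0,0,0,0.1],[0,0,0,0,0,0,0.2],[0,0,0,0,0,0,0.3],[0,0,0,0,0,0,0.3],[0,0,0.02,0,0,0,0.3],[0,0,0.04,0,0,0,0.5],[0,0,0.05,0,0,0,1],[0,0,0.02,0,0,0,1]]
  ]
}}

```text
time: 22.88
tool_pos: [643.1, 63.1, 192.4]
tcp_rot: [179.9, -0.4, 20.7]
ft_force: [-0.7, -1.0, -0.2]
finger_gap: 85.5
grip_force: 0.0
```

{"fn": "arm_command", "kwargs": {
  "targets": [
    [[-0.02,-0.05,0.02,0,0,0,1],[-0.02,-0.05,0.02,0,0,0,1],[-0.02,-0.05,0.01,0,0,0,1],[0,0,0,0,0,0,1],[0,0,0,0,0,0,1]]
  ]
}}

```text
time: 23.5
tool_pos: [580.8, -86.8, 236.5]
tcp_rot: [-180.0, -0.0, 20.6]
ft_force: [-0.3, 0.9, -0.6]
finger_gap: 85.6
grip_force: 0.0
```

```bash
python3 - <<'E'
from h import *
np.set_printoptions(precision=1,suppress=True)
print(status.sense()["tool_pos"])
m,im=keep("w8")
h=cv2.cvtColor(im,cv2.COLOR_BGR2HSV);k=cv2.inRange(h,(12,90,80),(35,255,255))
n,_,st,c=cv2.connectedComponentsWithStats(k)
for i in range(1,n):
    if st[i,4]>20: print(c[i],st[i,4],plane(m,c[i],97)[:2])
E
```

```text
[580.8 -86.8 236.5]
[111.6  38.9] 56 [645.5  62.3]
[114.4  61.7] 57 [629.4  56.2]
[96.6 87.1] 49 [604.6  65.5]
[130.6  92.2] 47 [610.7  37.7]
[149.8 100.2] 43 [610.1  20.7]
[ 86.8 103.8] 47 [588.2  70.2]
[233.5 257.9] 1865 [494.7 -95.6]
```

The three caps stand about 41 mm apart (roughly 5 mm gaps) and upright. Next is the transformer; first I check clearance to the circuit board and multimeter beside it.

```bash
python3 - <<'E'
from h import *
np.set_printoptions(precision=1,suppress=True)
m1,_=load("w1")
c=np.array([466.4,-383.]);u=np.array([np.cos(np.radians(52)),np.sin(np.radians(52))]);v=np.array([-u[1],u[0]])
for p,z in (((147,235),5),((200,241),5),((250,248),5),((295,255),30),((345,245),30),((234,187),33)):
    w=plane(m1,p,z)[:2];print(p,w,"along tool x",(w-c)@u,"along closing",(w-c)@v)
E
```

```text
(147, 235) [ 338.2 -280. ] along tool x 2.252875324532937 along closing 164.40211697916794
(200, 241) [ 355.6 -350.8] along tool x -42.84246734327563 along closing 107.14737315191873
(250, 248) [ 370.2 -419. ] along tool x -87.60050388116755 along closing 53.6116234352904
(295, 255) [ 393.9 -473.7] along tool x -116.09953767773624 along closing 1.285900529344417
(345, 245) [ 430.4 -528.8] along tool x -137.05341966025725 along closing -61.354199469054166
(234, 187) [ 453.7 -367.4] along tool x 4.497169681313212 along closing 19.579312558571345
```

{"fn": "arm_command", "kwargs": {
  "targets": [
    [[-0.017,-0.05,0,0,0,0.11,1],[-0.017,-0.05,0,0,0,0.11,1],[-0.017,-0.05,0,0,0,0.11,1],[-0.017,-0.05,0,0,0,0.11,0.3],[-0.017,-0.05,0,0,0,0.11,0.3],[-0.017,-0.046,0,0,0,0,0.3],[-0.012,0,-0.05,0,0,0,0.3],[0,0,-0.05,0,0,0,0.3],[0,0,0,0,0,0,0.3],[0,0,0,0,0,0,0.3]]
  ]
}}

```text
time: 24.8
tool_pos: [468.2, -382.7, 138.0]
tcp_rot: [179.9, 0.0, 52.3]
ft_force: [-0.1, 0.2, 1.3]
finger_gap: 55.3
grip_force: 0.0
```

{"fn": "arm_command", "kwargs": {
  "targets": [
    [[-0.001,0,-0.035,0,0,0,0.5],[0,0,-0.04,0,0,0,0.5],[0,0,-0.04,0,0,0,0.5],[0,0,-0.015,0,0,0,0.5],[0,0,0,0,0,0,0.5],[0,0,0,0,0,0,0.5]]
  ]
}}

```text
time: 25.55
tool_pos: [467.6, -384.3, 9.1]
tcp_rot: [179.8, 0.0, 52.2]
ft_force: [-0.2, -0.4, 0.3]
finger_gap: 64.0
grip_force: 0.0
```

{"fn": "arm_command", "kwargs": {
  "targets": [
    [[0,0,0,0,0,0,-0.4],[0,0,0,0,0,0,-0.4],[0,0,0,0,0,0,-0.4],[0,0,0,0,0,0,-0.4],[0,0,0,0,0,0,-0.4],[0,0,0,0,0,0,-0.4],[0,0,0,0,0,0,-0.4]]
  ],
  "force": 45
}}

```text
time: 26.42
tool_pos: [466.6, -383.8, 8.0]
tcp_rot: [179.9, 0.0, 52.2]
ft_force: [-1.1, 1.5, 6.7]
finger_gap: 35.4
grip_force: 46.4
```

{"fn": "arm_command", "kwargs": {
  "targets": [
    [[0,0,0.03,0,0,0,-0.4],[0,0,0.04,0,0,0,-0.4],[0,0,0.03,0,0,0,-0.4],[0.021,0.046,0,0,0,0.104,-0.4],[0.021,0.046,0,0,0,0.104,-0.4],[0.021,0.046,0,0,0,0.104,-0.4],[0.021,0.046,0,0,0,0.104,-0.4],[0.021,0.046,0,0,0,0.104,-0.4],[0.021,0.046,0,0,0,0,-0.4],[0,0,0,0,0,0,-0.4]]
  ]
}}

```text
time: 27.68
tool_pos: [592.6, -103.3, 106.1]
tcp_rot: [-180.0, -0.1, 82.2]
ft_force: [0.5, -1.3, -2.3]
finger_gap: 35.0
grip_force: 46.0
```

```bash
python3 - <<'E'
from h import *
np.set_printoptions(precision=1,suppress=True)
s=status.sense();print(s["tool_pos"],s["tcp_rot"],s["finger_gap"])
t=s["tool_pos"];m,im=keep("w9")
# tray inner floor: grey, unsaturated, bright region ahead; and rows/cols of the held core bottom edge
g=cv2.cvtColor(im,cv2.COLOR_BGR2GRAY);h=cv2.cvtColor(im,cv2.COLOR_BGR2HSV)
k=((g>75)&(h[...,1]<50)).astype(np.uint8)
n,l,st,c=cv2.connectedComponentsWithStats(k)
for i in range(1,n):
    if st[i,4]>800: print(st[i],c[i],plane(m,c[i],22)[:2])
E
```

```text
[ 592.6 -103.3  106.1] [-180.    -0.1   82.2] 35.019626629103655
[ 196    0  126   29 1628] [260.2  12.5] [610.7  15.9]
[  336     0   176   332 45111] [434.1 149.8] [721.9 -87.8]
[  186    57   156   186 19754] [266.5 129.1] [605.5 -57.3]
[ 194  193   41   41 1053] [209.9 210.6] [ 555.7 -111.7]
```

{"fn": "arm_command", "kwargs": {
  "targets": [
    [[0,-0.004,-0.03,0,0,0,-0.4],[0,0,-0.03,0,0,0,-0.4],[0,0,-0.018,0,0,0,-0.4],[0,0,-0.006,0,0,0,-0.4],[0,0,0,0,0,0,-0.4],[0,0,0,0,0,0,-0.4]]
  ]
}}

```text
time: 28.48
tool_pos: [592.9, -111.3, 23.7]
tcp_rot: [179.9, 0.0, 82.0]
ft_force: [-0.0, -0.5, -3.1]
finger_gap: 35.3
grip_force: 45.9
```

```bash
python3 - <<'E'
from h import *
m,im=load("w9")
for q in ((264,57),(186,150),(342,150)): print(plane(m,q,22)[:2])
E
```

```text
[609.76674779 -10.52914298]
[546.87756251 -64.19909903]
[656.90560835 -79.13359744]
```

{"fn": "arm_command", "kwargs": {
  "targets": [
    [[0.001,0.003,-0.003,0,0,0,-0.4],[0,0,-0.002,0,0,0,-0.4],[0,0,-0.001,0,0,0,-0.4],[0,0,0,0,0,0,-0.4]]
  ]
}}

```text
time: 28.98
tool_pos: [592.8, -107.9, 16.2]
tcp_rot: [-180.0, 0.0, 82.0]
ft_force: [0.3, -0.1, -3.2]
finger_gap: 35.0
grip_force: 46.1
```

{"fn": "arm_command", "kwargs": {
  "targets": [
    [[0,0,-0.001,0,0,0,-0.4],[0,0,-0.001,0,0,0,-0.4],[0,0,0,0,0,0,-0.4]]
  ]
}}

```text
time: 29.35
tool_pos: [593.0, -108.0, 16.0]
tcp_rot: [-180.0, 0.0, 82.0]
ft_force: [-8.1, 1.7, 12.8]
finger_gap: 35.5
grip_force: 47.9
```

{"fn": "arm_command", "kwargs": {
  "targets": [
    [[0,0,0,0,0,0,-0.1],[0,0,0,0,0,0,0],[0,0,0,0,0,0,0.1],[0,0,0,0,0,0,0.15],[0,0,0,0,0,0,0.15],[0,0,0.02,0,0,0,0.15],[0,0,0.04,0,0,0,0.3],[0,0,0.06,0,0,0,1],[0,0,0.06,0,0,0,1]]
  ]
}}

```text
time: 30.48
tool_pos: [592.7, -107.9, 197.6]
tcp_rot: [179.9, 0.0, 82.0]
ft_force: [2.0, -1.1, 0.2]
finger_gap: 85.3
grip_force: 0.0
```

{"fn": "arm_command", "kwargs": {
  "targets": [
    [[-0.022,0.043,0,0,0,-0.169,1],[-0.022,0.043,0,0,0,-0.169,1],[-0.022,0.043,0,0,0,-0.169,1],[-0.022,0.043,0,0,0,-0.169,1],[-0.022,0.043,0,0,0,-0.169,1],[-0.022,0.043,0,0,0,-0.169,1],[-0.022,0.043,0,0,0,-0.169,1],[-0.022,0.042,0,0,0,-0.169,1],[0,0,0,0,0,0,1],[0,0,0,0,0,0,1]]
  ]
}}

```text
time: 31.72
tool_pos: [417.2, 234.9, 195.4]
tcp_rot: [180.0, -0.1, 4.7]
ft_force: [0.4, -0.2, 0.0]
finger_gap: 85.3
grip_force: 0.0
```

```bash
python3 - <<'E'
from h import *
np.set_printoptions(precision=1,suppress=True)
s=status.sense();print(s["tool_pos"],s["tcp_rot"])
m,im=keep("w10"); h=cv2.cvtColor(im,cv2.COLOR_BGR2HSV)
k=((h[...,1]<70)&(h[...,2]>90)).astype(np.uint8); k=cv2.morphologyEx(k,cv2.MORPH_CLOSE,np.ones((7,7)))
n,l,st,c=cv2.connectedComponentsWithStats(k)
for i in range(1,n):
    if st[i,4]>500:
        P=cv2.findContours((l==i).astype(np.uint8),0,1)[0][0][:,0]
        W=np.array([plane(m,q,32)[:2] for q in P],np.float32)
        print(st[i],c[i],cv2.minAreaRect(W))
E
```

```text
[417.2 234.9 195.4] [180.   -0.1   4.7]
[    0     0   142   308 37130] [ 65.2 143.4] ((394.74993896484375, 412.107421875), (143.78013610839844, 336.1554260253906), 82.19190216064453)
[452   0  60  20 869] [485.6   8.4] ((572.8263549804688, 53.885643005371094), (14.594660758972168, 52.87827682495117), 4.742614269256592)
[199  15  45  47 992] [219.8  38.3] ((531.1639404296875, 276.24755859375), (37.458282470703125, 37.34877395629883), 52.08366394042969)
[ 236  139   43   54 2241] [256.8 165.4] ((420.387939453125, 234.21395874023438), (52.804283142089844, 40.932029724121094), 4.747489929199219)
[ 144  283  225   71 7805] [249.6 322.1] ((244.24072265625, 220.38153076171875), (93.35980224609375, 252.95001220703125), 4.7577924728393555)
[ 49 363  39  21 564] [ 69.3 375.2] ((149.53347778320312, 440.3536682128906), (29.933345794677734, 46.39750289916992), 4.759629726409912)
[425 363  39  21 564] [442.6 375.2] ((187.20376586914062, -12.127212524414062), (29.92430877685547, 46.365596771240234), 4.759626865386963)
```

{"fn": "arm_command", "kwargs": {
  "targets": [
    [[0.002,-0.001,-0.04,0,0,0,0.5],[0,0,-0.05,0,0,0,0.5],[0,0,-0.05,0,0,0,0.5],[0,0,-0.035,0,0,0,0.5],[0,0,-0.013,0,0,0,0.5],[0,0,0,0,0,0,0.5],[0,0,0,0,0,0,0.5]]
  ]
}}

```text
time: 32.65
tool_pos: [420.6, 234.4, 8.2]
tcp_rot: [-179.9, -0.2, 4.5]
ft_force: [-0.0, 0.2, 1.0]
finger_gap: 64.0
grip_force: 0.0
```

{"fn": "arm_command", "kwargs": {
  "targets": [
    [[0,0,0,0,0,0,-0.3],[0,0,0,0,0,0,-0.3],[0,0,0,0,0,0,-0.3],[0,0,0,0,0,0,-0.3],[0,0,0,0,0,0,-0.3],[0,0,0,0,0,0,-0.3],[0,0,0,0,0,0,-0.3]]
  ],
  "force": 30
}}

```text
time: 33.52
tool_pos: [420.1, 234.6, 7.9]
tcp_rot: [-180.0, -0.2, 4.5]
ft_force: [-1.4, -1.2, 7.1]
finger_gap: 39.5
grip_force: 31.2
```

{"fn": "arm_command", "kwargs": {
  "targets": [
    [[0,0,0.03,0,0,0,-0.3],[0,0,0.05,0,0,0,-0.3],[0,0,0.055,0,0,0,-0.3],[0,0,0,0,0,0.169,-0.3],[0,0,0,0,0,0.169,-0.3]]
  ]
}}

```text
time: 34.15
tool_pos: [419.6, 234.5, 142.9]
tcp_rot: [180.0, -0.2, 24.2]
ft_force: [-0.2, 0.0, -1.8]
finger_gap: 39.5
grip_force: 30.6
```

{"fn": "arm_command", "kwargs": {
  "targets": [
    [[0.022,-0.035,0,0,0,0.169,-0.3],[0.022,-0.035,0,0,0,0.169,-0.3],[0.022,-0.035,0,0,0,0.169,-0.3],[0.022,-0.035,0,0,0,0.169,-0.3],[0.023,-0.035,0,0,0,0.169,-0.3],[0.023,-0.036,0,0,0,0.169,-0.3],[0.023,-0.036,0,0,0,0,-0.3],[0.023,-0.036,0,0,0,0,-0.3],[0,0,0,0,0,0,-0.3],[0,0,0,0,0,0,-0.3]]
  ]
}}

```text
time: 35.4
tool_pos: [598.5, -48.6, 141.1]
tcp_rot: [-180.0, -0.0, 82.0]
ft_force: [-0.2, 0.2, -0.4]
finger_gap: 39.4
grip_force: 30.7
```

{"fn": "arm_command", "kwargs": {
  "targets": [
    [[0.003,0,-0.03,0,0,0,-0.3],[0,0,-0.035,0,0,0,-0.3],[0,0,-0.03,0,0,0,-0.3],[0,0,-0.015,0,0,0,-0.3],[0,0,0,0,0,0,-0.3],[0,0,0,0,0,0,-0.3]]
  ]
}}

```text
time: 36.15
tool_pos: [602.9, -48.8, 33.0]
tcp_rot: [179.9, 0.0, 82.0]
ft_force: [0.5, 0.1, -0.8]
finger_gap: 39.4
grip_force: 30.7
```

{"fn": "arm_command", "kwargs": {
  "targets": [
    [[-0.001,0,-0.009,0,0,0,-0.3],[0,0,-0.004,0,0,0,-0.3],[0,0,-0.002,0,0,0,-0.3],[0,0,-0.001,0,0,0,-0.3],[0,0,0,0,0,0,-0.3]]
  ]
}}

```text
time: 36.78
tool_pos: [601.0, -49.0, 15.9]
tcp_rot: [180.0, 0.0, 82.0]
ft_force: [-3.7, 0.5, 4.3]
finger_gap: 39.1
grip_force: 31.3
```

Contact is felt; I release, lift, and back off over the clear side for a final check.

{"fn": "arm_command", "kwargs": {
  "targets": [
    [[0,0,0,0,0,0,0],[0,0,0,0,0,0,0.1],[0,0,0,0,0,0,0.15],[0,0,0,0,0,0,0.2],[0,0,0,0,0,0,0.2],[0,0,0.02,0,0,0,0.2],[0,0,0.04,0,0,0,0.3],[0,0,0.05,0,0,0,1],[0,0,0.05,0,0,0,1],[0,0,0.05,0,0,0,1]]
  ]
}}

```text
time: 38.02
tool_pos: [600.9, -48.9, 228.9]
tcp_rot: [179.9, 0.0, 82.0]
ft_force: [0.7, 1.0, -0.3]
finger_gap: 85.4
grip_force: 0.0
```

{"fn": "arm_command", "kwargs": {
  "targets": [
    [[-0.015,-0.05,0.01,0,0,0,1],[-0.015,-0.05,0.01,0,0,0,1],[0,0,0.01,0,0,0,1],[0,0,0,0,0,0,1],[0,0,0,0,0,0,1]]
  ]
}}

```text
time: 38.65
tool_pos: [571.1, -147.8, 255.3]
tcp_rot: [180.0, -0.0, 82.1]
ft_force: [0.2, 0.5, 0.1]
finger_gap: 85.1
grip_force: 0.0
```

```bash
python3 - <<'E'
from h import *
np.set_printoptions(precision=1,suppress=True)
s=status.sense();print(s["tool_pos"],s["time"])
m,im=keep("w11"); h=cv2.cvtColor(im,cv2.COLOR_BGR2HSV)
k=cv2.inRange(h,(12,90,80),(35,255,255))
n,_,st,c=cv2.connectedComponentsWithStats(k)
print("terminals/tan")
for i in range(1,n):
    if st[i,4]>6: print(c[i],st[i,4],"z97",plane(m,c[i],97)[:2],"z41",plane(m,c[i],41)[:2])
g=cv2.cvtColor(im,cv2.COLOR_BGR2GRAY)
# bright/dark profile of tray along its axis (top of parts at z~40)
R6=R.from_euler("xyz",m["attitude"],degrees=True).as_matrix(); f=192/np.tan(np.radians(m["vertical_fov"])/2)
def proj(p):
    q=R6.T@(np.array(p)-m["xyz"]); return m["cx"]+f*q[0]/q[2],m["cy"]+f*q[1]/q[2]
# rectified top view of tray at z=44 (core top 48) as coarse chars
for t in range(64,-66,-6):
    row=""
    for x in range(-50,51,5):
        w=np.array([597.5,-78])+t*np.array([.139,.99])+x*np.array([.99,-.139])
        u,v=proj((*w,43)); row+="%4d"%g[int(round(v)),int(round(u))] if 0<=u<512 and 0<=v<384 else "   ."
    print("%4d"%t,row)
E
```

```text
[ 571.1 -147.8  255.3] 38.65
terminals/tan
[490.8  82.4] 1262 z97 [789.1 -96.4] z41 [828.2 -99.8]
[150.5 133.5] 2294 z97 [477.8 -98.9] z41 [ 458.7 -102.8]
[255.7 119. ] 7 z97 [576.8 -99.3] z41 [ 576.2 -103.2]
[286. 119.] 7 z97 [ 604.4 -103.1] z41 [ 609.  -107.8]
[285.9 131.3] 9 z97 [ 603.1 -114.3] z41 [ 607.4 -121.1]
  64  161 156 149 148 138 140 138 127 125 122 121 120 119 113 111 111 105 103 114  93  52
  58  184 178 171 167 180 167 168 180 168 180 168 168 178 166 178 166 167 166 166  44  50
  52  168 189 196 197 197 185 223 205 168 198 203 200 196 192 197 197 196 195 195  48  94
  46  166 177 178 179 179 105 227 217 192 156 182 226 197  66 197 197 197 197 195  43  62
  40  161 179 180 179 180 105 229 227 210 211 167 226 203 120 190 199 197 197 198  47  55
  34  157 178 179 179 181 104 227 227 181 154 167 220 121  93 180 180 180 180 185  52  87
  28  175 179 183 179 180 103 229 227 215 210 191 221 155  62 182 181 182 182 181  41  54
  22  179 198 198 199 201 124 230 228 147 154 154 227 155  64 182 181 182 180 180  50  52
  16  182 199 199 199 199 123 229 240 155 210 210 239 189  63
[... 498 characters left out ...]
21 120 120 120  34  80  78  78  68  51 116 184 183 182 182 170  91  59
 -26  108 110 120 120 120 119 115  35  79  77  65  66  50  53 183 182 182 182 182  41  49
 -32  108 175 120 119 120 119 119  33  77  76  64  65  50  49 183 183 184 182 183  56  52
 -38  108 112  98  97 136  99 111  33  72  68  65  66  48  54 182 182 181 181 181  75  59
 -44  176 177 176 177 178 178 133  27  62  62  64  65  51  52 182 182 181 181 161 105  47
 -50  187 177 177 177 178 178 183 179  64 115 122 125 181 180 181 182 181 181 169  53  51
 -56  147 177 176 165 179 167 180 179 143 153 153 159 169 182 181 181 182 180 180  83  61
 -62  151 136 132 131 128 127 122 121 116 116 115 111 110 106 105 105 101  86  93  95  47
```

Both parts sit clear of each other in the tray. One last number check on the caps.

{"fn": "arm_command", "kwargs": {
  "targets": [
    [[0,0.05,0.02,0,0,0,1],[0,0.05,0.02,0,0,0,1],[0,0,0,0,0,0,1],[0,0,0,0,0,0,1]]
  ]
}}

```text
time: 39.2
tool_pos: [570.7, -48.3, 294.6]
tcp_rot: [-179.9, 0.0, 82.1]
ft_force: [0.0, 0.2, -0.6]
finger_gap: 85.3
grip_force: 0.0
```

```bash
python3 - <<'E'
from h import *
np.set_printoptions(precision=1,suppress=True)
m,im=keep("w12"); h=cv2.cvtColor(im,cv2.COLOR_BGR2HSV)
k=cv2.inRange(h,(12,90,80),(35,255,255)); n,_,st,c=cv2.connectedComponentsWithStats(k)
for i in range(1,n):
    if 15<st[i,4]<300: print(c[i],st[i,4],plane(m,c[i],97)[:2])
s=status.sense();print(s["tool_pos"],s["qd"],s["time"])
E
```

```text
[257.5  40.9] 31 [587.8  71.1]
[316.7  41. ] 33 [645.  63.]
[275.  44.] 31 [604.4  66. ]
[301.   50.3] 32 [629.   56.7]
[284.4  72.6] 29 [610.5  38.5]
[285.3  90.4] 29 [609.5  21.4]
[162.7 314.1] 24 [ 427.6 -223.9]
[171.8 328.9] 25 [ 434.2 -247.1]
[570.5 -49.  294.2] [-1.2  0.3  0.3  0.1  0.1  0.1] 39.25
```

The caps are unmoved, upright and about 41 mm apart. I hand the job in.

```bash
python3 -c "
from bench import job
print(job.hand_in())"
```

```text
the job is handed in; nothing more can be done
None
```

The job is handed in at 39 s: the three tall capacitors stand upright in the tin in a triangle about 5 mm apart, and the transformer and tall heat sink sit beside each other in the tray; I did not touch the short cap, fat cap or low heat sink, and the hand-in returned no verdict.

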